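# Index and clamp a clock dial on the engraver's turntable

## Task

Set up the brass clock dial on the sloping engraving turntable for its next cut: turn the free-spinning index plate until the notch at the dial's triangular twelve mark faces the sliding index bolt, and push the bolt fully home into that notch so that the plate can no longer turn. Then turn the knurled clamp nut clockwise until it is seated on the dial and feels snug, but stop there and do not force it; leave the bolt home, and do not disturb the things lying round the stand.

Things in the scene. Friction and masses are not known exactly. Their poses are not given: they have to be found in the camera images.
- stand: Fixed sloping stand on the desk: grey painted metal base 200 x 150 mm and cheeks, grey bed 214 x 144 mm on top sloping 30 degrees, lower toward the robot. Origin on the desk under the turntable's centre (72 mm below the bed's face), x level ahead up the slope's heading, y left, z up. Place and heading vary.
- turntable (a point): Point where the plate's axis meets the bed's upper face. x runs up the slope, y level to the left, z square out of the bed along the plate's axis (30 degrees from vertical, leaning to the robot). On this axis lie the steel index plate (132 mm across, 6 to 16 mm above the bed), the brass dial fast on it (105 mm across, top 19 mm above the bed) and the clamp nut. The bolt lies on +x.
- twelve_notch (a point): Middle of the plate's rim notch that belongs to the dial's twelve, 61 mm from the axis, 11 mm above the bed. The plate has 12 notches, 10 mm wide, 12 mm deep, 30 degrees apart. The twelve is marked on the dial by one dark triangle 18 mm long, the other hours by bars. It is in place when on the turntable's +x axis (y = 0).
- plate (a joint): Angle of the index plate, rad: 0 when the twelve notch faces the bolt, growing clockwise seen from above. Starts at -1.2 to -0.35: the twelve stands left of the bolt and must go clockwise. Light bearing (0.012 N m), no stops, no spring: with the bolt out the plate goes round with the clamp nut, either way, when the nut is turned.
- nut_grip (a point): Middle of the knurled steel clamp nut on the plate's axis: cylinder 40 mm across, gripped length 27 mm, 44.5 mm above the bed when seated (25 mm above the dial), up to 2.5 mm higher when loose. z along the plate's axis; x and y turn with the nut. Nothing else as high within 80 mm of the axis.
- nut (a joint): Turn of the clamp nut on the plate's stud, rad, growing clockwise seen from above (tightens, 6 mm a turn). 0: its cup meets the dial. Starts at -2.3 to -1.4. Turns on the plate against 0.09 N m, only if the plate is held. Past 0 the resistance rises steeply, by about 2.5 N m per rad; let go, it stays or springs back to no less than 0. Past 0.45 the dial is marred.
- bolt (a joint): Slide of the index bolt, m: 0 withdrawn (the start), 0.0105 fully home in a notch, along -x of the turntable, toward the axis. 3 N of friction holds it where it is left. On a tooth it stops short, at about 0.0015. Its 8 mm wide nose is tapered and draws in a notch that is up to 2 mm off.
- bolt_grip (a point): Middle of the bolt's upright grip, a black cylinder 17 mm across, 15 to 56 mm above the bed and square to it. The point lies 37 mm above the bed; withdrawn, 106 mm up the slope from the axis. Axes as the turntable. Low guides (23 mm high) begin 23 mm down and 15 mm up the slope from it; free to both sides.
- round_box: Bystander: round cream box with a lid, 71 mm across, 30 mm high; origin under its centre.
- jar: Bystander: square white jar with rounded lid, 78 x 78 x 75 mm; origin under its centre.
- bean_weight: Bystander: dark bean-shaped weight, 105 x 53 x 25 mm; origin under its centre.

How it is judged:
On the way, in this order (a step that is already met when the one before it is completed fails the run):
1. the index bolt is fully home in the twelve notch (value of joint bolt above 0.0085 m and x of twelve_notch in the frame of turntable above 0.05 m and y of twelve_notch in the frame of turntable between -0.004 and 0.004 m), for 0.2 s.
2. with the bolt home, the clamp nut is seated on the dial (value of joint nut above -0.06 rad and value of joint bolt above 0.0085 m), for 0.2 s.
At the end, for the whole second after the job is handed in: The bolt stands home (at least 8.5 of its 10.5 mm) in the twelve notch, which lies within 4 mm of the bolt's line; the clamp nut is seated (no more than 0.06 rad short of meeting the dial, less than 0.45 rad past it) and at rest (all of step 2 and x of twelve_notch in the frame of turntable above 0.05 m and y of twelve_notch in the frame of turntable between -0.004 and 0.004 m and value of joint nut below 0.45 rad and velocity of joint nut between -0.1 and 0.1 rad/s); the robot touches nothing.
It fails at once if the clamp nut is forced more than 0.45 rad past its seat and mars the dial (value of joint nut above 0.45 rad).
It fails at once if a thing lying round the stand is moved by more than 20 mm (distance of any of round_box, jar, bean_weight from where it was at the start of the episode above 0.02 m).
It also fails if it takes over 58 s, if anything falls off the work surface, if the arm or the gripper's body presses on something with over 40 N, if the wrist force passes 120 N, or if a joint passes its speed limit or range.

## Robot

A 6-joint arm with a two-finger parallel gripper is mounted at the origin on a cart in front of the work surface, level with it; the furniture and walls round the work are solid. World frame = base frame: x ahead of the robot, y to its left, z up, the work surface at z = 0. Lengths are in m, angles in rad, forces in N, time in s.
With the tool pointing down it reaches from about 0.275 to 0.775 m from the base axis. Payload 14.6 kg.
Tool frame: the origin (TCP) lies where the fingers leave the gripper's body, on its centre line; the fingertips stand 73 mm ahead of it and the grasp point (between the pads) lies 54 mm ahead of it; z points along the fingers, x is the direction in which the jaws open and shut, and the axes are right-handed (so a half turn about z gives the same grasp; the last joint's range is limited). The gripper opens to 85 mm and grips with 20 to 120 N. Pads are 22 mm wide; open, the fingers measure 114 mm over their backs; the gripper's body (76 mm by 85 mm) begins 54 mm behind the grasp point. The pads swing forward as they close: fully open they stand 13 mm farther back than shut.
Start: joints at [1.071, 0.263, -0.048, 1.259, 0, 1.415], TCP at [0.177, 0.494, 0.304] pointing down, gripper open.
Joint ranges: [-2.65, 2.65], [-0.89, 1.7], [-1.18, 1.37], [-2.13, 2.11], [-1.35, 1.29], [-3.14, 3.14]. Speed limits (rad/s): [1.89, 1.89, 2.57, 2.79, 3.14, 3.14].

## Interface

Orientations are given as [roll, pitch, yaw] about the fixed x, y, z axes, in that order (R = Rz(yaw) Ry(pitch) Rx(roll)).
In Python, from bench import sense, capture, bot gives the robot as it stands.
- The arm moves only by the tool move_arm, never from a script. Its argument "steps" is a list of rows, each a list of 7 numbers: the shift along the tool's x, y, z in m, then the turn, a rotation vector about the tool's x, y, z in degrees, then the finger opening in m, from 0 to 0.0854. In form: [[tx, ty, tz, wx, wy, wz, grip], ...]. A call has 1 to 5 rows; each row shifts and turns the commanded pose from where the row before left it, along the tool's axes as they then stand; what a row does not reach is not made up. A row lasts 1/8 s, in which the tool goes at most 62.5 mm and 10.7 degrees, less where a joint would pass 70% of its speed; a pose out of reach is approached as far as the arm can. A call is refused whole if a number of a shift passes 0.0625 or a number of a turn 10.7, either way. A call with a gripper value outside its range is refused whole. The fingers move at their own pace and stop on an object; "newtons" is the grip in N (left out, the last holds). Time passes only in rows, so rows that do not move let the fingers close. It gives the time, the measured TCP pose, the force and the opening at its end, in the units of the state.
- sense(): the state, without advancing time (a new reading comes with each control period).
- capture(name): name is "scene" or "top"; returns a dict with "img" (400x640x3 uint8, red, green, blue), "range_z" (400x640 float32, m along the optical axis (not along the pixel's ray), 0 where there is no reading), "K" (3x3 intrinsics, pixels), "cam_to_world" (4x4, takes a point from camera to world coordinates). Camera axes: x right, y down, z forward; pixel columns grow to the right and rows downward; lengths in m; the calibration is good to about 2 mm. A picture is of the moment at which its call begins.
- bot.finish_job(): hands the job in, once; it reports no verdict.
The state is a dict: "t": time; "joint_positions": joint angles; "joint_vel": joint speeds; "effort": joint torques, N m; "position": TCP position; "tool_rot": TCP orientation; "contact_force": force on the tool from outside, world axes, zero at the start; "wrist_torque": the same for the moment, N m; "width": finger opening in m.
Only numpy, scipy, OpenCV 4.12 (cv2) and the standard library are available. Lean on these libraries where they do the work, as an engineer would, in place of code of your own. Each camera call takes 0.05 s, during which the arm holds its last target.

## Working session

There is one attempt and no reset: what is moved stays moved. The work goes in short steps, Python scripts to look and compute and a tool call to move; the robot and the scene stay as the last step left them, time stands still between calls to the robot, and variables do not carry over. Pictures are saved under pics/ and viewed, and the job is handed in when it is done.

Besides the shell and the picture viewer there is one more tool, called after "Request:" as name([rows], argument=value, ...), one row to a line, values as JSON. move_arm: Moves the arm, as the interface text tells. Its arguments: {"type":"object","properties":{"steps":{"type":"array"},"newtons":{"type":"number"}},"required":["steps"]}

```bash
mkdir -p pics; ls; python3 - <<'E'
from bench import sense,capture,bot
import cv2,numpy as np
print(sense())
for n in ["scene","top"]:
    c=capture(n); cv2.imwrite(f"pics/{n}0.png",c["img"][:,:,::-1]); np.savez(f"{n}0.npz",**c)
    print(n,c["K"],c["cam_to_world"])
E
```

```text
pics
{'t': 0.0, 'joint_positions': array([ 1.07070406e+00,  2.63545645e-01, -4.89258462e-02,  1.25939326e+00,
        9.52526211e-06,  1.41545150e+00]), 'joint_vel': array([ 5.31019066e-04, -1.59439858e-03, -4.61612815e-04, -5.51409862e-04,
       -3.59489457e-04,  6.20390927e-05]), 'effort': array([-1.33554222e-03, -6.37624812e+01,  3.84561110e+01,  1.41257656e-02,
       -1.18396292e-04, -2.76925896e-07]), 'position': array([0.1773622 , 0.49393313, 0.30341735]), 'tool_rot': array([-3.14141794e+00,  1.05408672e-03,  1.22604897e+00]), 'contact_force': array([-0.13308089, -0.06326072, -0.05354351]), 'wrist_torque': array([ 0.02105259, -0.00707532,  0.00121057]), 'width': 0.08541839635912749}
scene [[475.9720934    0.         320.05958958]
 [  0.         475.9720934  188.79138408]
 [  0.           0.           1.        ]] [[ 0.70671029 -0.49834349  0.50220945 -0.04434373]
 [-0.70732678 -0.51350516  0.48579962 -0.56267459]
 [ 0.01579207 -0.69854578 -0.71539108  1.04002449]
 [ 0.          0.          0.          1.        ]]
top [[480.6640737    0.         322.25805784]
 [  0.         480.6640737  198.70555228]
 [  0.           0.           1.        ]] [[-0.08090135 -0.97663842  0.19907882  0.3435658 ]
 [-0.99670762  0.07819289 -0.0214428   0.06050179]
 [ 0.00537531 -0.20015813 -0.97974886  1.22329129]
 [ 0.          0.          0.          1.        ]]
```

View pics/scene0.png

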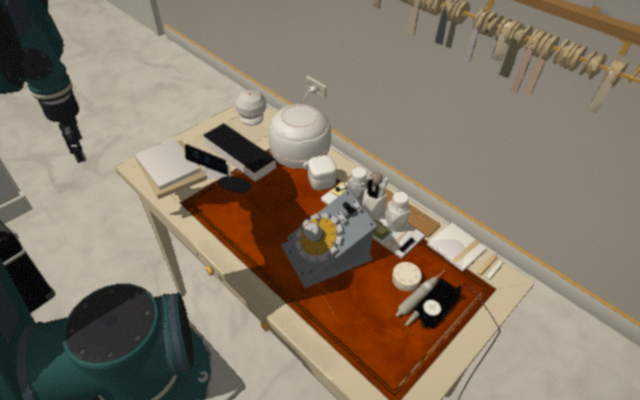

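View pics/top0.png

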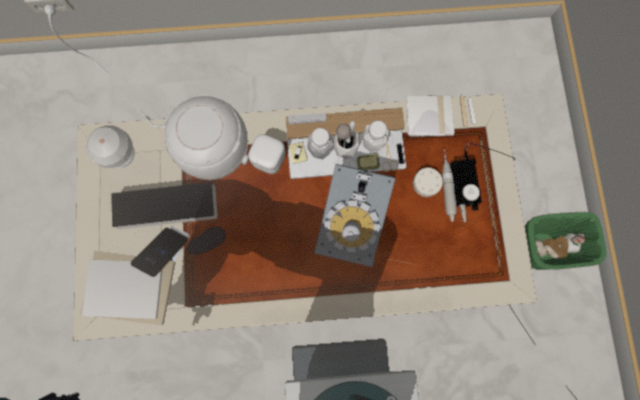

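```bash
python3 - <<'E'
import cv2,numpy as np
t=cv2.imread("pics/top0.png")[150:275,300:410]; cv2.imwrite("pics/top0z.png",cv2.resize(t,None,fx=4.8,fy=4.8,interpolation=cv2.INTER_CUBIC))
t=cv2.imread("pics/scene0.png")[190:290,275:385]; cv2.imwrite("pics/scene0z.png",cv2.resize(t,None,fx=6,fy=6,interpolation=cv2.INTER_CUBIC))
E
```

```text
(no output)
```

View pics/top0z.png

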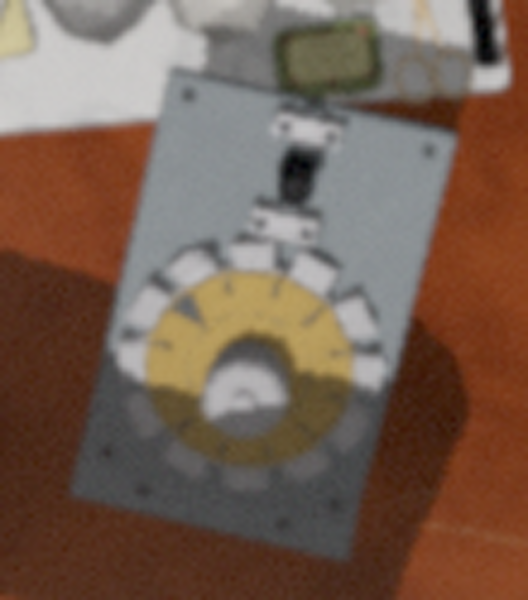

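View pics/scene0z.png

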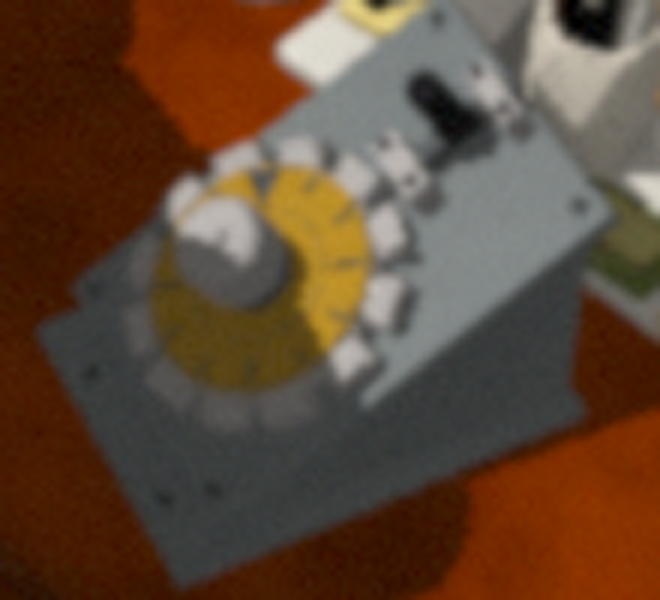

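```bash
cat > h.py <<'E'
import numpy as np,cv2
def frame(p):
    x,y,h=p; c,s=np.cos(h),np.sin(h); a=np.pi/6
    X=np.array([c*np.cos(a),s*np.cos(a),np.sin(a)]);Y=np.array([-s,c,0]);Z=np.cross(X,Y)
    T=np.eye(4);T[:3,:3]=np.c_[X,Y,Z];T[:3,3]=[x,y,0.072];return T
def proj(c,P):
    M=np.linalg.inv(c["cam_to_world"]);P=np.atleast_2d(P);q=(M[:3,:3]@P.T).T+M[:3,3];u=(c["K"]@q.T).T
    return u[:,:2]/u[:,2:]
def toplane(c,T,px,z):
    px=np.atleast_2d(px).astype(float);W=c["cam_to_world"]
    d=(np.linalg.inv(c["K"])@np.c_[px,np.ones(len(px))].T)
    d=T[:3,:3].T@W[:3,:3]@d; o=T[:3,:3].T@(W[:3,3]-T[:3,3])
    k=(z-o[2])/d[2]; return (o[:,None]+d*k).T
def cloud(c):
    v,u=np.mgrid[0:400,0:640];z=c["range_z"]
    P=np.stack([(u-c["K"][0,2])/c["K"][0,0]*z,(v-c["K"][1,2])/c["K"][1,1]*z,z],-1)
    return P@c["cam_to_world"][:3,:3].T+c["cam_to_world"][:3,3]
E
python3 - <<'E'
from h import *
from scipy.optimize import least_squares
C={n:dict(np.load(n+"0.npz")) for n in["top","scene"]}
# bed plane from clouds
for n,c in C.items():
    P=cloud(c); hsv=cv2.cvtColor(c["img"],cv2.COLOR_RGB2HSV)
    m=(hsv[...,0]>18)&(hsv[...,0]<32)&(hsv[...,1]>130)
    b=dict(top=(322,190,385,262),scene=(295,212,345,262))[n]
    M=np.zeros_like(m);M[b[1]:b[3],b[0]:b[2]]=m[b[1]:b[3],b[0]:b[2]]
    k,l,s,ce=cv2.connectedComponentsWithStats(M.astype(np.uint8));i=1+np.argmax(s[1:,4]);M=l==i
    Q=P[M];ctr=np.median(Q,0);u,_,vt=np.linalg.svd(Q-Q.mean(0),full_matrices=False);nn=vt[2]*np.sign(vt[2,2])
    print(n,M.sum(),"centroid",Q.mean(0),"normal",nn,"tilt",np.degrees(np.arccos(nn[2])),"heading",np.degrees(np.arctan2(-nn[1],-nn[0])), "rms",np.std((Q-Q.mean(0))@nn))
    C[n]["M"]=M
tp=C["top"]
cor=np.array([(172,68),(457,133),(350,560),(70,495)])/4.8+[300,150]-0.4
grip=np.array([(300,155)])/4.8+[300,150]
cs,_=cv2.findContours(tp["M"].astype(np.uint8),0,1);
# fit pose from corners (bed rect centred offset ox)
box=lambda ox:np.array([[ox+.107,.072,0],[ox+.107,-.072,0],[ox-.107,-.072,0],[ox-.107,.072,0]])
def res(p):
    T=frame(p[:3]);W=box(p[3])@T[:3,:3].T+T[:3,3]
    return (proj(tp,W)-cor).ravel()
r=least_squares(res,[.35,0,0,.02]);print("corners fit",r.x,np.degrees(r.x[2]),r.fun.round(2))
T=frame(r.x)
for n,c in C.items():
    cs,_=cv2.findContours(c["M"].astype(np.uint8),cv2.RETR_EXTERNAL,cv2.CHAIN_APPROX_NONE)
    q=toplane(c,T,max(cs,key=len)[:,0],.019)[:,:2]
    f=least_squares(lambda a:np.hypot(*(q-a[:2]).T)-a[2],[0,0,.05],loss="soft_l1",f_scale=.001);print(n,"dial circle in T",f.x)
np.save("p.npy",r.x)
print("grip top at z56", toplane(tp,T,grip,.056))
E
```

```text
top 8 centroid [ 0.4940921  -0.06481602  0.09051275] normal [-0.85360114  0.48861741  0.18060488] tilt 79.59500546212199 heading -29.787636728041264 rms 0.0008984375312373073
scene 695 centroid [ 0.49412437 -0.04585464  0.09927462] normal [-0.16950506  0.89392632  0.41492622] tilt 65.4853298979581 heading -79.26312543346053 rms 0.018577224050681955
corners fit [ 0.38685415  0.01061683 -0.31245552  0.15598644] -17.902382524965045 [-2.75  0.61  2.06  1.75  1.27 -0.91 -0.55 -1.61]Traceback (most recent call last):
  File "<stdin>", line 24, in <module>
  File "h.py", line 3, in frame
    x,y,h=p; c,s=np.cos(h),np.sin(h); a=np.pi/6
    ^^^^^
ValueError: too many values to unpack (expected 3)
```

```bash
python3 - <<'E'
from h import *
from scipy.optimize import least_squares
C={n:dict(np.load(n+"0.npz")) for n in["top","scene"]}
for n,pts in dict(top=[(352,208),(360,212),(337,222),(340,236),(305,240),(345,190)],scene=[(330,222),(330,236),(310,250),(335,270),(290,210)]).items():
    hsv=cv2.cvtColor(C[n]["img"],cv2.COLOR_RGB2HSV); print(n,[(p,hsv[p[1],p[0]].tolist()) for p in pts])
# bed plane patches (sunlit bed around bolt), polygons in crop px
tp=C["top"];P=cloud(tp)
poly=(np.array([(185,100),(255,110),(240,190),(160,235)])/4.8+[300,150]).astype(int)
poly2=(np.array([(345,150),(435,165),(400,300),(335,230)])/4.8+[300,150]).astype(int)
m=np.zeros((400,640),np.uint8);cv2.fillPoly(m,[poly,poly2],1);Q=P[m>0]
vt=np.linalg.svd(Q-Q.mean(0),full_matrices=False)[2];nn=vt[2]*np.sign(vt[2,2])
print("bed",Q.mean(0),nn,np.degrees(np.arccos(nn[2])),np.degrees(np.arctan2(-nn[1],-nn[0])),np.std((Q-Q.mean(0))@nn))
E
```

```text
top [((352, 208), [21, 122, 184]), ((360, 212), [21, 128, 184]), ((337, 222), [21, 125, 180]), ((340, 236), [19, 111, 94]), ((305, 240), [11, 163, 75]), ((345, 190), [97, 16, 147])]
scene [((330, 222), [21, 200, 187]), ((330, 236), [21, 204, 189]), ((310, 250), [21, 187, 83]), ((335, 270), [80, 12, 65]), ((290, 210), [12, 255, 67])]
bed [ 0.58503021 -0.0592419   0.11914837] [ 0.90865492 -0.38086498  0.17113767] 80.1460277137119 157.25888375195444 0.016918268359361673
```

```bash
python3 - <<'E'
from h import *
C={n:dict(np.load(n+"0.npz")) for n in["top","scene"]}
z=C["top"]["range_z"];P=cloud(C["top"])
print((z==0).mean()); print(z[170:265:6,322:395:8].round(3)); 
print(P[160:265:5,350].round(3))
E
```

```text
0.0037421875
[[1.254 1.255 1.123 1.126 1.129 1.124 1.253 1.262 1.253 1.266]
 [0.    1.264 1.129 1.129 1.127 1.105 1.102 1.121 1.12  1.263]
 [1.262 1.256 1.133 1.134 1.131 1.106 1.123 1.123 1.118 1.261]
 [1.255 1.143 1.143 1.14  1.133 1.077 1.131 1.128 1.127 1.257]
 [1.252 1.147 1.145 1.143 1.122 1.126 1.136 1.132 1.132 1.251]
 [1.25  1.149 1.151 1.149 1.129 1.123 1.14  1.137 1.136 1.25 ]
 [1.249 1.154 1.134 1.137 1.13  1.131 1.132 1.14  1.144 1.25 ]
 [1.239 1.146 1.136 1.133 1.136 1.129 1.144 1.146 1.243 1.246]
 [1.24  1.164 1.143 1.141 1.139 1.136 1.134 1.133 1.234 1.243]
 [1.173 1.151 1.146 1.121 1.116 1.14  1.141 1.14  1.243 1.236]
 [1.178 1.161 1.154 1.101 1.102 1.15  1.142 1.143 1.235 1.237]
 [1.179 1.159 1.153 1.112 1.109 1.148 1.145 1.165 1.227 1.23 ]
 [1.188 1.185 1.161 1.157 1.153 1.157 1.157 1.229 1.229 1.225]
 [1.211 1.192 1.187 1.184 1.164 1.171 1.175 1.228 1.224 1.227]
 [1.21  1.211 1.213 1.209 1.187 1.183 1.176 1.221 1.219 1.221]
 [1.218 1.217 1.218 1.212 1.207 1.208 1.211 1.218 1.218 1.219]]
[[ 0.688 -0.047  0.009]
 [ 0.674 -0.046  0.01 ]
 [ 0.627 -0.033  0.138]
 [ 0.617 -0.033  0.132]
 [ 0.606 -0.032  0.128]
 [ 0.596 -0.032  0.118]
 [ 0.585 -0.031  0.112]
 [ 0.574 -0.03   0.108]
 [ 0.56  -0.028  0.116]
 [ 0.55  -0.028  0.109]
 [ 0.538 -0.027  0.107]
 [ 0.527 -0.026  0.101]
 [ 0.516 -0.026  0.097]
 [ 0.499 -0.022  0.134]
 [ 0.488 -0.021  0.127]
 [ 0.477 -0.02   0.124]
 [ 0.466 -0.02   0.118]
 [ 0.46  -0.022  0.065]
 [ 0.449 -0.022  0.058]
 [ 0.44  -0.024  0.011]
 [ 0.428 -0.023  0.012]]
```

```bash
cat > fit.py <<'E'
from h import *
from scipy.optimize import least_squares
def dialmask(n,c):
    hsv=cv2.cvtColor(c["img"],cv2.COLOR_RGB2HSV)
    m=(hsv[...,0]>=17)&(hsv[...,0]<=26)&(hsv[...,1]>80)&(hsv[...,2]>60)
    b=dict(top=(320,198,385,255),scene=(295,210,345,262))[n]
    M=np.zeros(m.shape,np.uint8);M[b[1]:b[3],b[0]:b[2]]=m[b[1]:b[3],b[0]:b[2]]
    M=cv2.morphologyEx(M,cv2.MORPH_CLOSE,np.ones((3,3)))
    k,l,s,ce=cv2.connectedComponentsWithStats(M);i=1+np.argmax(s[1:,4]);return (l==i).astype(np.uint8)
E
python3 - <<'E'
from fit import *
C={n:dict(np.load(n+"0.npz")) for n in["top","scene"]}
P=cloud(C["top"])
poly=(np.array([(192,110),(255,110),(240,190),(180,225)])/4.8+[300,150]).astype(int)
poly2=(np.array([(350,150),(420,165),(390,270),(345,225)])/4.8+[300,150]).astype(int)
m=np.zeros((400,640),np.uint8);cv2.fillPoly(m,[poly,poly2],1);Q=P[m>0]
for _ in range(2):
    vt=np.linalg.svd(Q-Q.mean(0),full_matrices=False)[2];nn=vt[2]*np.sign(vt[2,2]);e=(Q-Q.mean(0))@nn;Qm=Q.mean(0);Q=Q[abs(e)<.006] if abs(e).max()<.1 else Q
print("bed",Qm,nn,np.degrees(np.arccos(nn[2])),np.degrees(np.arctan2(-nn[1],-nn[0])),e.std())
p=np.array([.51,-.02,-.13])
for it in range(4):
    for n,c in C.items():
        M=dialmask(n,c);T=frame(p)
        cs,_=cv2.findContours(M,cv2.RETR_EXTERNAL,cv2.CHAIN_APPROX_NONE)
        px=max(cs,key=len)[:,0];q=toplane(c,T,px,.019)[:,:2]
        f=least_squares(lambda a:np.hypot(*(q-a[:2]).T)-a[2],[0,0,.05],loss="soft_l1",f_scale=.001)
        print(it,n,M.sum(),"circle",f.x)
        W=T[:3,:3]@np.r_[f.x[:2],0]; p[:2]+=W[:2]*0.5 
T=frame(p);print(p)
g=np.array([(300,152)])/4.8+[300,150]-.4
for yaw in (-.2,-.15,-.1):
    print(yaw,toplane(C["top"],frame([p[0],p[1],yaw]),g,.056))
print("T z of bed pts",np.median((Q-T[:3,3])@T[:3,:3],0))
E
```

```text
bed [ 0.58887851 -0.05753066  0.11940709] [-0.48446719  0.15830174  0.86036742] 30.642137696809257 -18.095026137703268 0.002041118475184796
0 top 1002 circle [ 0.00130213 -0.00961643  0.04944804]
0 scene 809 circle [ 0.00143493 -0.00777676  0.04813612]
1 top 1002 circle [ 4.09354137e-05 -9.57520348e-04  4.94755517e-02]
1 scene 809 circle [ 0.00086128 -0.00322937  0.04815072]
2 top 1002 circle [-0.00037479  0.0011235   0.04948462]
2 scene 809 circle [ 0.00067212 -0.00211701  0.04815553]
3 top 1002 circle [-0.0005118   0.00161616  0.04948761]
3 scene 809 circle [ 0.00060985 -0.001847    0.04815712]
[ 0.5102542  -0.03153248 -0.13      ]
-0.2 [[ 0.12476488 -0.00660896  0.056     ]]
-0.15 [[ 0.12433022 -0.01061753  0.056     ]]
-0.1 [[ 0.12369241 -0.01461369  0.056     ]]
T z of bed pts [0.09430164 0.00712098 0.00037171]
```

```bash
python3 - <<'E'
from fit import *
C={n:dict(np.load(n+"0.npz")) for n in["top","scene"]}
tp=C["top"];sc=C["scene"]
Z=lambda a:np.array(a)/4.8+[300,150]-.4
S=lambda a:np.array(a)/6+[275,190]-.4
p=np.array([.5103,-.0315,-.3])
circ=np.c_[np.cos(np.linspace(0,2*np.pi,60)),np.sin(np.linspace(0,2*np.pi,60))]
data=[]
for n,c in C.items():
    cs,_=cv2.findContours(dialmask(n,c),cv2.RETR_EXTERNAL,cv2.CHAIN_APPROX_NONE);data.append((c,max(cs,key=len)[:,0]))
up=Z([(172,68),(457,133)]); usc=S([(440,3),(612,212)])
def terms(p):
    T=frame(p[:3]);out={}
    for i,(c,px) in enumerate(data):
        q=toplane(c,T,px,.019)[:,:2];f=least_squares(lambda a:np.hypot(*(q-a[:2]).T)-a[2],[0,0,.05],loss="soft_l1",f_scale=.001);out["circ%d"%i]=f.x
    out["up"]=toplane(tp,T,up,0)[:,:2];out["usc"]=toplane(sc,T,usc,0)[:,:2]
    return out
def res(p):
    o=terms(p);return np.r_[o["circ0"][:2],o["circ1"][:2],o["up"][0]-[p[3],.072],o["up"][1]-[p[3],-.072],o["usc"][0]-[p[3],.072],o["usc"][1]-[p[3],-.072]]
r=least_squares(res,np.r_[p,.13]);print(r.x,np.degrees(r.x[2]),(r.fun*1000).round(1))
p=r.x[:3];np.save("p.npy",p);T=frame(p)
print("grip top px",toplane(tp,T,Z([(297,190)]),.056),toplane(sc,T,S([(425,90)]),.056))
print("triangle top",[ (q,np.degrees(np.arctan2(q[1],q[0])),np.hypot(*q[:2])) for q in toplane(tp,T,Z([(190,308),(183,300),(200,328)]),.019)])
print("tri scene",[ (q,np.degrees(np.arctan2(q[1],q[0]))) for q in toplane(sc,T,S([(263,182)]),.019)])
P=cloud(tp);
# overlay
def draw(n,c,cr,f,out):
    x0,y0,x1,y1=cr;im=cv2.resize(c["img"][y0:y1,x0:x1,::-1],None,fx=f,fy=f,interpolation=cv2.INTER_CUBIC).copy()
    def pl(L,col,cl=True):
        q=proj(c,np.array(L)@T[:3,:3].T+T[:3,3]);cv2.polylines(im,[(((q-[x0,y0])+.5)*f).astype(int)],cl,col,1)
    pl(np.c_[circ*.0525,np.full(60,.019)],(0,255,0));pl(np.c_[circ*.066,np.full(60,.016)],(255,0,0));pl(np.c_[circ*.02,np.full(60,.059)],(0,0,255))
    pl(np.c_[circ*.0085+[.106,0],np.full(60,.056)],(0,255,255));pl([[0,0,0.019],[.06,0,.019]],(255,0,255))
    cv2.imwrite(out,im)
draw("top",tp,(300,150,410,275),4.8,"pics/ov_t.png");draw("s",sc,(275,190,385,290),6,"pics/ov_s.png")
E
```

```text
[ 0.51073161 -0.03334613 -0.3125088   0.13392573] -17.905435545550805 [-1.8  1.7 -0.3 -0.8  1.3  0.2  1.4  2.6 -3.3 -5.1  0.7  1.4]
grip top px [[0.10574557 0.00116308 0.056     ]] [[ 0.10600691 -0.00361256  0.056     ]]
triangle top [(array([0.02320656, 0.03728411, 0.019     ]), np.float64(58.10083464617711), np.float64(0.04391639424535262)), (array([0.02646247, 0.04153823, 0.019     ]), np.float64(57.50029311809029), np.float64(0.04925126468868802)), (array([0.01414571, 0.03022924, 0.019     ]), np.float64(64.92284917271695), np.float64(0.03337526463318516))]
tri scene [(array([0.0235318 , 0.03714049, 0.019     ]), np.float64(57.64210167021254))]
```

View pics/ov_t.png

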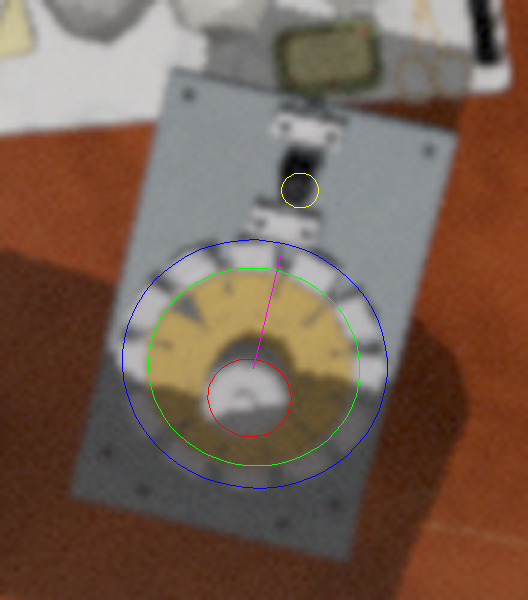

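View pics/ov_s.png

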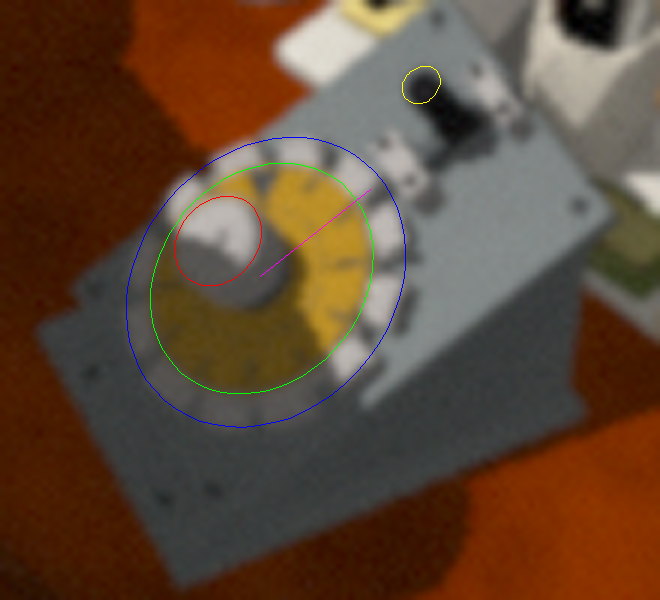

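```bash
cat >> h.py <<'E'
from scipy.spatial.transform import Rotation as Ro
TT=frame(np.load("p.npy"))
def target(x,y,z,a):
    """grasp point at turntable-frame xyz; tool x at angle a deg from Xt toward Yt"""
    a=np.radians(a);t=TT[:3,:3]
    R=t@np.c_[[np.cos(a),np.sin(a),0],[np.sin(a),-np.cos(a),0],[0,0,-1]]
    return TT[:3,3]+t@np.array([x,y,z])-.054*R[:,2],R
def plan(tgt,n,grip):
    from bench import sense
    s=sense();R=Ro.from_euler("xyz",s["tool_rot"]).as_matrix();p=s["position"]
    P,R2=tgt;rv=Ro.from_matrix(R.T@R2).as_rotvec()/n
    for k in range(n):
        Rk=R@Ro.from_rotvec(rv*k).as_matrix();d=Rk.T@(P-p)/n
        print([*map(float,d.round(4)),*map(float,np.degrees(rv).round(2)),grip])
def where():
    from bench import sense
    s=sense();R=Ro.from_euler("xyz",s["tool_rot"]).as_matrix();t=TT[:3,:3]
    g=t.T@(s["position"]+.054*R[:,2]-TT[:3,3]);Rt=t.T@R
    print("t",round(s["t"],2),"grasp mm",(g*1000).round(1),"a",np.degrees(np.arctan2(Rt[1,0],Rt[0,0])).round(1),"axis",Rt[:,2].round(3),"w",round(s["width"]*1000,1))
    print("j",s["joint_positions"].round(2),"F_t",(t.T@s["contact_force"]).round(2),"Mz_t",(t.T@s["wrist_torque"]).round(3))
E
python3 - <<'E'
from h import *
plan(target(0,0,.126,90),10,.085);where()
E
```

```text
[-0.0386, 0.0402, 0.0076, -3.0, 0.05, -0.18, 0.085]
[-0.0388, 0.0396, 0.0096, -3.0, 0.05, -0.18, 0.085]
[-0.0389, 0.0389, 0.0117, -3.0, 0.05, -0.18, 0.085]
[-0.039, 0.0382, 0.0136, -3.0, 0.05, -0.18, 0.085]
[-0.0392, 0.0373, 0.0156, -3.0, 0.05, -0.18, 0.085]
[-0.0393, 0.0363, 0.0175, -3.0, 0.05, -0.18, 0.085]
[-0.0394, 0.0352, 0.0193, -3.0, 0.05, -0.18, 0.085]
[-0.0396, 0.034, 0.0211, -3.0, 0.05, -0.18, 0.085]
[-0.0397, 0.0327, 0.0228, -3.0, 0.05, -0.18, 0.085]
[-0.0398, 0.0314, 0.0244, -3.0, 0.05, -0.18, 0.085]
t 0.1 grasp mm [-326.4  399.2  393.4] a 88.4 axis [-0.5   -0.001 -0.866] w 85.5
j [ 1.07  0.26 -0.05  1.26  0.    1.42] F_t [-0.38 -0.18 -0.22] Mz_t [0.016 0.043 0.042]
```

Request:
move_arm([
  [-0.0386, 0.04, 0.0076, -3, 0, -0.2, 0.085],
  [-0.0388, 0.0396, 0.0096, -3, 0, -0.2, 0.085],
  [-0.039, 0.039, 0.0117, -3, 0, -0.2, 0.085],
  [-0.039, 0.038, 0.0136, -3, 0, -0.2, 0.085],
  [-0.039, 0.037, 0.0156, -3, 0, -0.2, 0.085],
], newtons=40)

```text
t: 0.72
position: [0.3013, 0.2431, 0.2659]
tool_rot: [2.878, 0.003, 1.244]
contact_force: [1.0, 0.3, -0.7]
width: 0.085
```

Request:
move_arm([
  [-0.039, 0.0363, 0.0175, -3, 0, -0.2, 0.085],
  [-0.0394, 0.0352, 0.0193, -3, 0, -0.2, 0.085],
  [-0.0396, 0.034, 0.021, -3, 0, -0.2, 0.085],
  [-0.0397, 0.0327, 0.0228, -3, 0, -0.2, 0.085],
  [0, 0, 0, 0, 0, 0, 0.085],
])

```text
t: 1.35
position: [0.4004, 0.0418, 0.2364]
tool_rot: [2.67, 0.008, 1.25]
contact_force: [0.0, 0.2, -0.0]
width: 0.0847
```

```bash
python3 - <<'E'
from h import *
where();plan(target(0,0,.126,90),2,.085)
E
```

```text
t 1.35 grasp mm [-31.6  37.  152.5] a 89.8 axis [-0.052 -0.011 -0.999] w 84.7
j [-0.02 -0.13 -0.79  0.47 -0.14  0.26] F_t [-0.06  0.23  0.03] Mz_t [ 0.023  0.432 -0.075]
[-0.0186, 0.0151, 0.0126, -1.5, 0.31, -0.11, 0.085]
[-0.0187, 0.0148, 0.0129, -1.5, 0.31, -0.11, 0.085]
```

Request:
move_arm([
  [-0.0186, 0.015, 0.0126, -1.5, 0.3, -0.1, 0.085],
  [-0.0187, 0.015, 0.0129, -1.5, 0.3, -0.1, 0.085],
  [0, 0, 0, 0, 0, 0, 0.085],
])

```text
t: 1.72
position: [0.4252, -0.0025, 0.2281]
tool_rot: [2.619, -0.0, 1.263]
contact_force: [-0.7, 0.0, -0.2]
width: 0.0851
```

```bash
python3 - <<'E'
from h import *
from bench import capture
where();plan(target(0,0,.0465,90),2,.085)
for n,b,f in[("top",(300,150,410,275),4.8),("scene",(240,140,385,290),4)]:
    c=capture(n);cv2.imwrite(f"pics/{n}1.png",cv2.resize(c["img"][b[1]:b[3],b[0]:b[2],::-1],None,fx=f,fy=f,interpolation=cv2.INTER_CUBIC))
E
```

```text
t 1.73 grasp mm [ -0.7   3.2 126.6] a 90.2 axis [-0.001  0.003 -1.   ] w 85.1
j [-0.16 -0.11 -0.83  0.34 -0.07  0.13] F_t [-0.66 -0.2   0.13] Mz_t [-0.011  0.462 -0.003]
[-0.0016, 0.0004, 0.0401, -0.03, -0.08, 0.12, 0.085]
[-0.0016, 0.0004, 0.0401, -0.03, -0.08, 0.12, 0.085]
```

View pics/scene1.png

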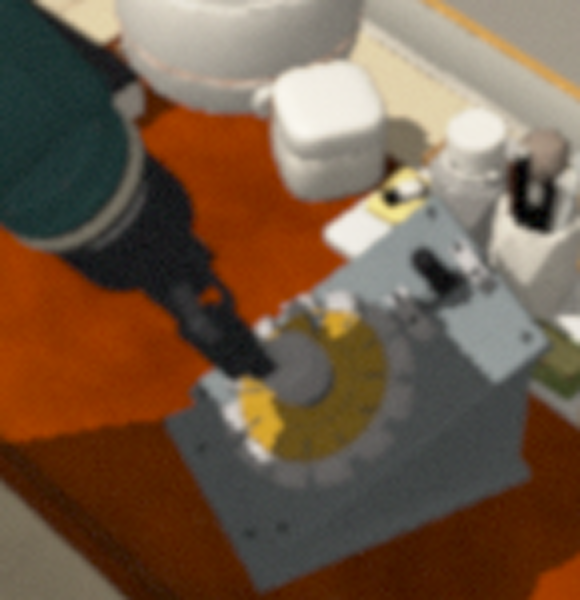

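View pics/top1.png

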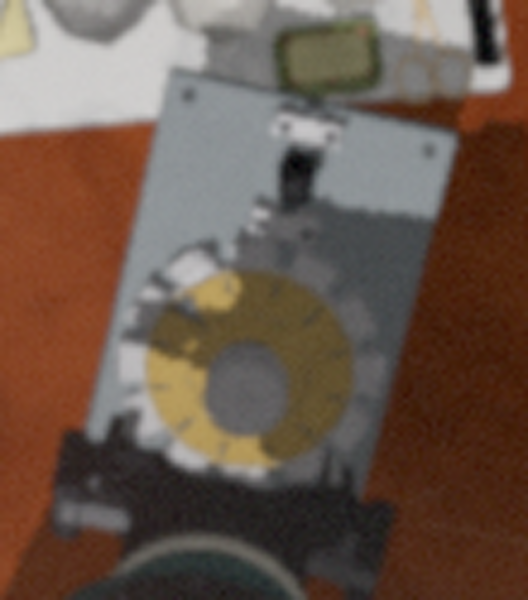

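The gripper is on the axis above the nut: the nut is at about (247,388) in the top crop and the fingers straddle it. Descending.

Request:
move_arm([
  [-0.0016, 0.0004, 0.04, 0, 0, 0.1, 0.085],
  [-0.0016, 0.0004, 0.04, 0, 0, 0.1, 0.085],
  [0, 0, 0, 0, 0, 0, 0.085],
  [0, 0, 0, 0, 0, 0, 0.02],
  [0, 0, 0, 0, 0, 0, 0.02],
], newtons=40)

```text
t: 2.45
position: [0.4631, -0.0171, 0.161]
tool_rot: [2.616, -0.002, 1.262]
contact_force: [-0.4, 0.8, 1.3]
width: 0.0509
```

```bash
python3 - <<'E'
from h import *
where()
E
```

```text
t 2.45 grasp mm [ 1.1  1.  48.2] a 90.1 axis [ 0.002  0.004 -1.   ] w 50.9
j [-0.19  0.05 -0.91  0.09 -0.06  0.11] F_t [0.15 0.63 1.4 ] Mz_t [-0.008  0.39  -0.008]
```

Request:
move_arm([
  [0, 0, 0, 0, 0, 0, 0.02],
  [0, 0, 0, 0, 0, 0, 0.02],
  [0, 0, 0, 0, 0, 0, 0.02],
])

```text
t: 2.82
position: [0.4631, -0.0176, 0.1609]
tool_rot: [2.616, -0.002, 1.261]
contact_force: [-7.9, -0.1, 12.7]
width: 0.0389
```

```bash
python3 - <<'E'
from h import *
where()
E
```

```text
t 2.83 grasp mm [ 1.1  0.4 48. ] a 90.1 axis [ 0.002  0.003 -1.   ] w 38.9
j [-0.19  0.05 -0.91  0.09 -0.06  0.11] F_t [-0.16 -2.55 14.73] Mz_t [-0.446  0.586  0.079]
```

Request:
move_arm([
  [0, 0, -0.0005, 0, 0, 10, 0.02],
  [0, 0, 0, 0, 0, 10, 0.02],
  [0, 0, 0, 0, 0, 10, 0.02],
  [0, 0, 0, 0, 0, 10, 0.02],
  [0, 0, 0, 0, 0, 10, 0.02],
])

```text
t: 3.45
position: [0.4622, -0.0184, 0.1607]
tool_rot: [2.787, -0.395, 0.452]
contact_force: [-8.5, -9.9, 6.9]
width: 0.0389
```

Request:
move_arm([
  [0, 0, 0, 0, 0, 0, 0.02],
  [0, 0, 0, 0, 0, 0, 0.02],
])

```text
t: 3.7
position: [0.4622, -0.0184, 0.1607]
tool_rot: [2.785, -0.393, 0.458]
contact_force: [-8.4, -10.0, 6.2]
width: 0.039
```

```bash
cat > look.py <<'E'
import sys
from h import *
from bench import capture
where();t=sys.argv[1]
for n,b,f in[("top",(300,150,410,275),4.8),("scene",(275,180,385,290),5.4)]:
    c=capture(n);np.savez(f"{n}{t}.npz",**c);cv2.imwrite(f"pics/{n}{t}.png",cv2.resize(c["img"][b[1]:b[3],b[0]:b[2],::-1],None,fx=f,fy=f,interpolation=cv2.INTER_CUBIC))
E
python3 look.py 2
```

```text
t 3.7 grasp mm [ 0.5 -0.8 48.2] a 40.0 axis [ 0.001 -0.    -1.   ] w 39.0
j [-0.19  0.05 -0.91  0.09 -0.06  0.98] F_t [ -1.11 -12.08   7.85] Mz_t [-2.393  0.673  0.061]
```

View pics/scene2.png

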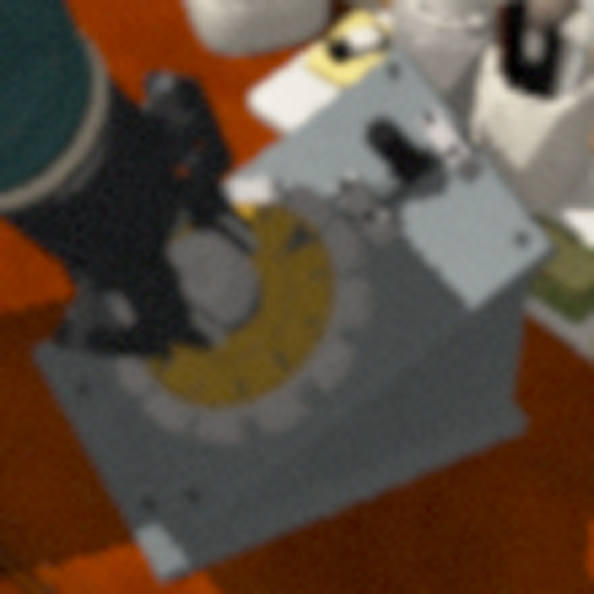

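View pics/top2.png

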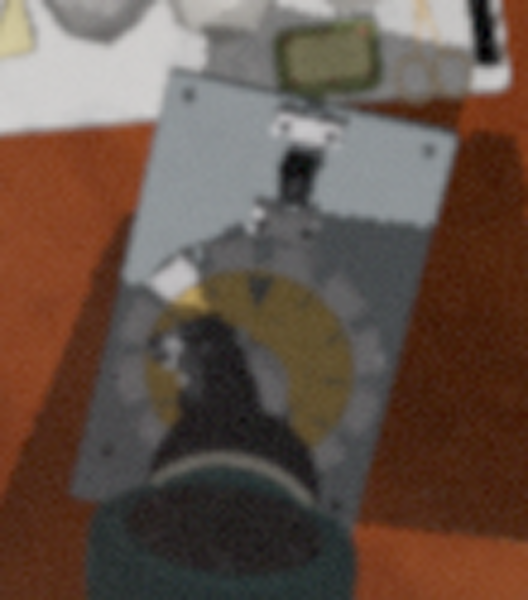

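```bash
python3 - <<'E'
from h import *
tp=dict(np.load("top2.npz"));sc=dict(np.load("scene2.npz"))
for n,c,b,f,q in[("t",tp,(300,150),4.8,[(259,288),(258,279),(262,300)]),("s",sc,(275,180),5.4,[(302,238),(307,236),(290,242)])]:
    r=toplane(c,TT,np.array(q)/f+b-.4,.019);print(n,(r[:,:2]*1000).round(1),np.degrees(np.arctan2(r[:,1],r[:,0])).round(1),np.degrees(np.arctan2(r[:,1]+.001,r[:,0])).round(1))
E
python3 - <<'E'
import cv2
for n,b,f in[("top2",(340,195,385,230),16),("scene2",(315,205,350,240),16)]:
    import numpy as np
    c=np.load(""+n+".npz")["img"][b[1]:b[3],b[0]:b[2],::-1]
    c=cv2.resize(c,None,fx=f,fy=f,interpolation=cv2.INTER_CUBIC);c=cv2.convertScaleAbs(c,alpha=1.6);cv2.imwrite(f"pics/{n}z.png",c)
E
```

```text
t [[41.5  6.5]
 [46.   8.1]
 [35.8  3.7]] [9.  9.9 5.9] [10.3 11.1  7.5]
s [[44.1  4.5]
 [46.6  3.6]
 [38.3  7. ]] [ 5.8  4.5 10.3] [ 7.1  5.7 11.7]
```

View pics/top2z.png

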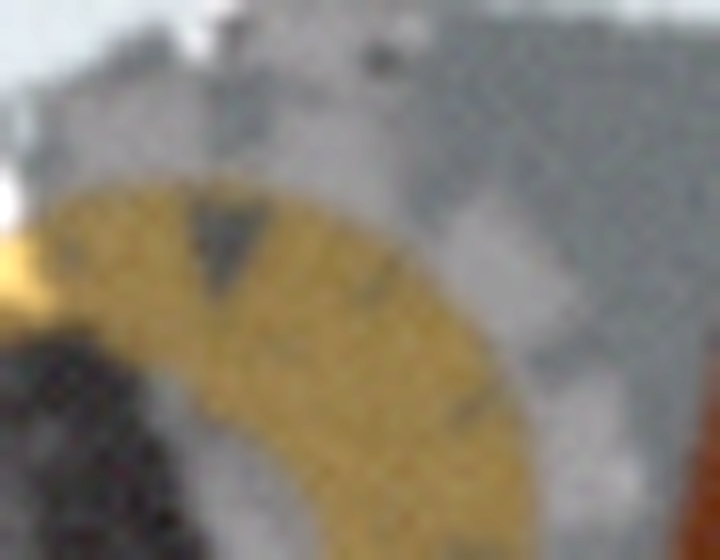

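View pics/scene2z.png

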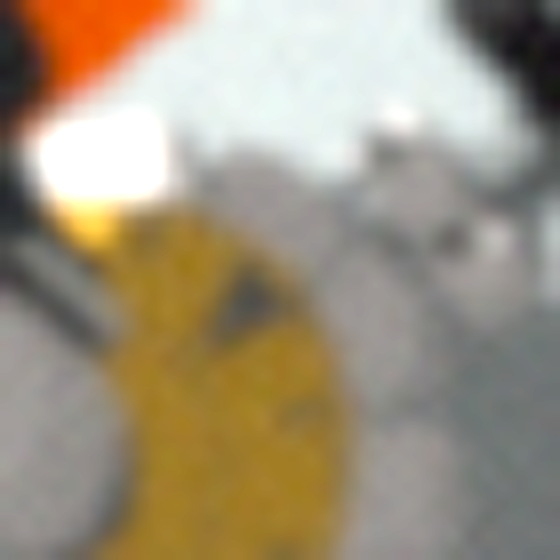

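Request:
move_arm([
  [-0.0006, 0.0008, 0, 0, 0, 4, 0.02],
  [0, 0, 0, 0, 0, 4, 0.02],
  [0, 0, 0, 0, 0, 0, 0.02],
])

```text
t: 4.18
position: [0.462, -0.019, 0.1607]
tool_rot: [2.845, -0.439, 0.313]
contact_force: [-7.2, -5.0, 5.5]
width: 0.039
```

```bash
python3 look.py 3; python3 - <<'E'
import cv2
import numpy as np
for n,b,f in[("top3",(340,185,385,230),13),("scene3",(315,200,355,240),14)]:
    c=np.load(""+n+".npz")["img"][b[1]:b[3],b[0]:b[2],::-1]
    c=cv2.resize(c,None,fx=f,fy=f,interpolation=cv2.INTER_CUBIC);c=cv2.convertScaleAbs(c,alpha=1.6);cv2.imwrite(f"pics/{n}z.png",c)
E
```

```text
t 4.17 grasp mm [ 0.4 -1.3 48.2] a 32.0 axis [ 0.001  0.001 -1.   ] w 39.0
j [-0.19  0.05 -0.91  0.09 -0.06  1.12] F_t [-1.89 -6.93  7.4 ] Mz_t [-1.487  0.778  0.009]
```

View pics/top3z.png

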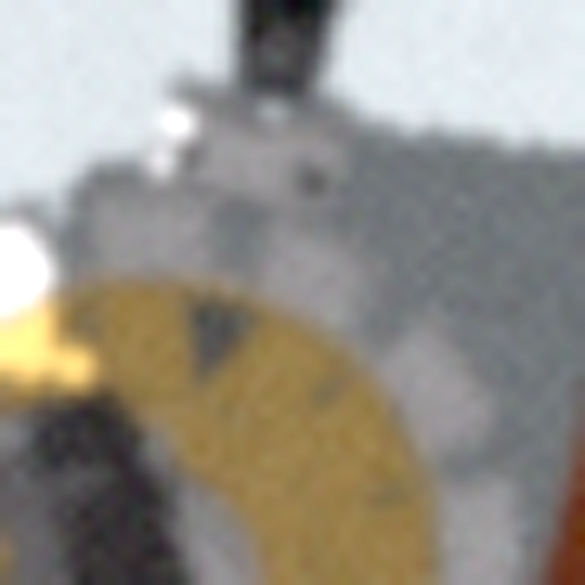

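View pics/scene3z.png

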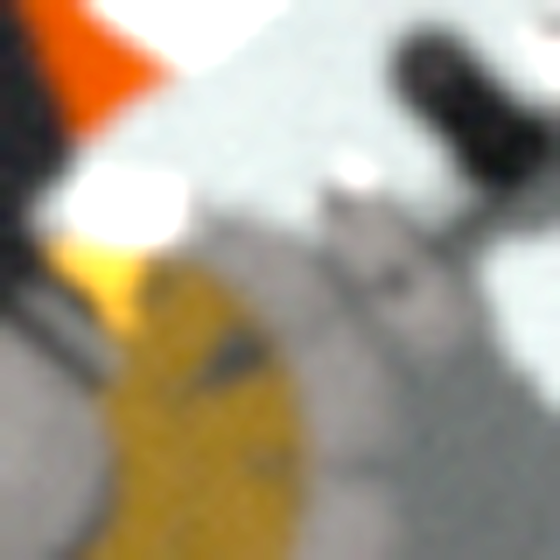

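```bash
python3 - <<'E'
from h import *
tp=dict(np.load("top3.npz"));sc=dict(np.load("scene3.npz"))
for n,c,b,f,q,z in[("t tri",tp,(340,185),13,[(220,308),(205,375)],.019),("t notch",tp,(340,185),13,[(238,240)],.013),("t guide mid (23 up)",tp,(340,185),13,[(258,152)],.023),
 ("t grip base",tp,(340,185),13,[(284,88)],.03),
 ("s tri",sc,(315,200),14,[(256,345),(195,388)],.019),("s grip",sc,(315,200),14,[(435,65)],.056),("s guide",sc,(315,200),14,[(395,275)],.023)]:
    r=toplane(c,TT,(np.array(q)+.0)/f+b-.46,z);print(n,(r[:,:2]*1000).round(1),np.degrees(np.arctan2(r[:,1],r[:,0])).round(1))
im=lambda c,b,f,w:cv2.convertScaleAbs(cv2.resize(c["img"][b[1]:b[1]+w,b[0]:b[0]+w,::-1],None,fx=f,fy=f,interpolation=cv2.INTER_CUBIC),alpha=1.6)
out=[]
for c,b,f,w in((tp,(340,185),13,45),(sc,(315,200),14,40)):
    I=im(c,b,f,w)
    for y0,col in((0,(0,0,255)),(-.0013,(255,0,0))):
        for L in([[.030,y0,.019],[.052,y0,.019]],[[.054,y0-.005,.016],[.066,y0-.005,.016]],[[.054,y0+.005,.016],[.066,y0+.005,.016]]):
            q=proj(c,np.array(L)@TT[:3,:3].T+TT[:3,3]);cv2.polylines(I,[(((q-b)+.5)*f).astype(int)],False,col,1)
    out.append(cv2.resize(I,(560,560))[100:500])
cv2.imwrite("pics/ov3.png",cv2.resize(np.hstack(out),(800,286)));cv2.imwrite("pics/ov3t.png",out[0]);cv2.imwrite("pics/ov3s.png",out[1])
E
```

```text
t tri [[46.5  0.7]
 [33.3  0.4]] [0.8 0.8]
t notch [[57.9  0.2]] [0.2]
t guide mid (23 up) [[78.2  0.8]] [0.6]
t grip base [[93.  -0.7]] [-0.4]
s tri [[48.2 -1.1]
 [34.6 -0.2]] [-1.3 -0.3]
s grip [[107.  -3.]] [-1.6]
s guide [[ 76.6 -10.5]] [-7.8]
```

View pics/ov3t.png

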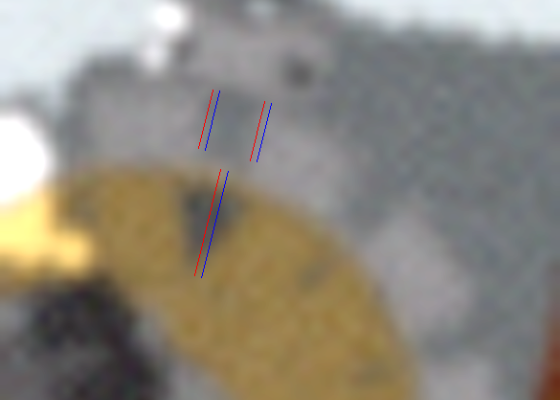

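View pics/ov3s.png

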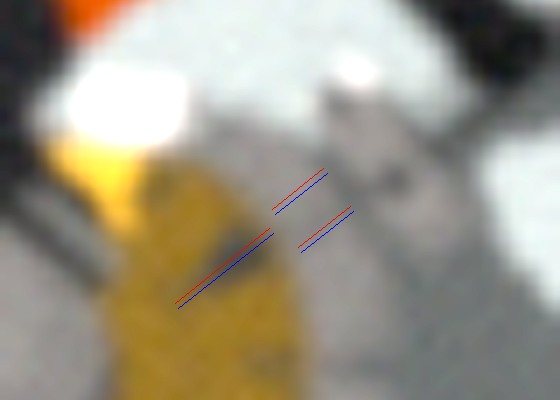

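```bash
python3 - <<'E'
from h import *
p=np.load("p.npy");d=TT[:3,1]*.00045;p[0]+=d[0];p[1]+=d[1];p[2]-=.0215;np.save("p.npy",p);print(p)
E
python3 -c "
from h import *
where()"
```

```text
[ 0.51086996 -0.03291793 -0.3340088 ]
t 4.28 grasp mm [ 0.4 -2.2 48.2] a 33.1 axis [ 0.     0.012 -1.   ] w 38.5
j [-0.19  0.05 -0.91  0.09 -0.06  1.12] F_t [-1.58 -7.95  7.79] Mz_t [-1.535  0.743  0.015]
```

Request:
move_arm([
  [0, 0, 0, 0, 0, 0, 0.06],
  [0, 0, 0, 0, 0, 0, 0.075],
  [0, 0, -0.03, 0, 0, 0, 0.075],
  [0, 0, -0.03, 0, 0, 0, 0.075],
  [0, 0, 0, 0, 0, 0, 0.075],
])

```text
t: 4.9
position: [0.4342, -0.0093, 0.2139]
tool_rot: [2.845, -0.442, 0.316]
contact_force: [-0.4, 0.1, 0.7]
width: 0.0748
```

```bash
python3 look.py 4; python3 -c "
from h import *
plan(target(.106,0,.1,90),6,.06)"
```

```text
t 4.9 grasp mm [  1.7  -2.  109. ] a 33.2 axis [ 0.003  0.015 -1.   ] w 74.8
j [-0.18 -0.08 -0.85  0.28 -0.06  1.13] F_t [ 0.   -0.05  0.77] Mz_t [-0.005  0.408  0.024]
[0.015, 0.0092, 0.0013, -0.06, -0.13, -9.47, 0.06]
[0.0132, 0.0115, 0.0012, -0.06, -0.13, -9.47, 0.06]
[0.0112, 0.0136, 0.0012, -0.06, -0.13, -9.47, 0.06]
[0.0088, 0.0152, 0.0012, -0.06, -0.13, -9.47, 0.06]
[0.0062, 0.0164, 0.0012, -0.06, -0.13, -9.47, 0.06]
[0.0034, 0.0172, 0.0012, -0.06, -0.13, -9.47, 0.06]
```

View pics/top4.png

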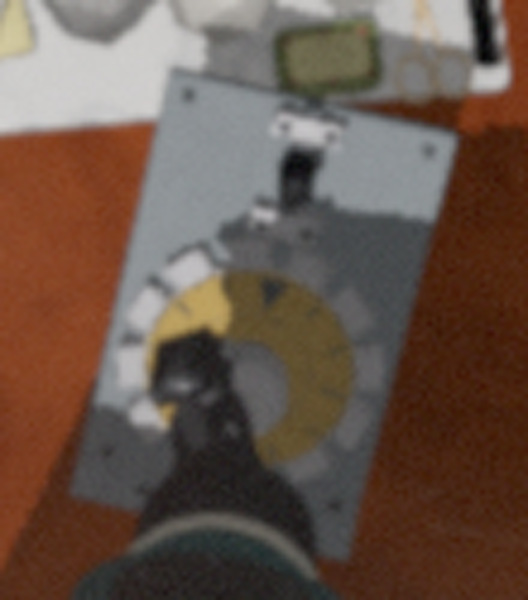

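View pics/scene4.png

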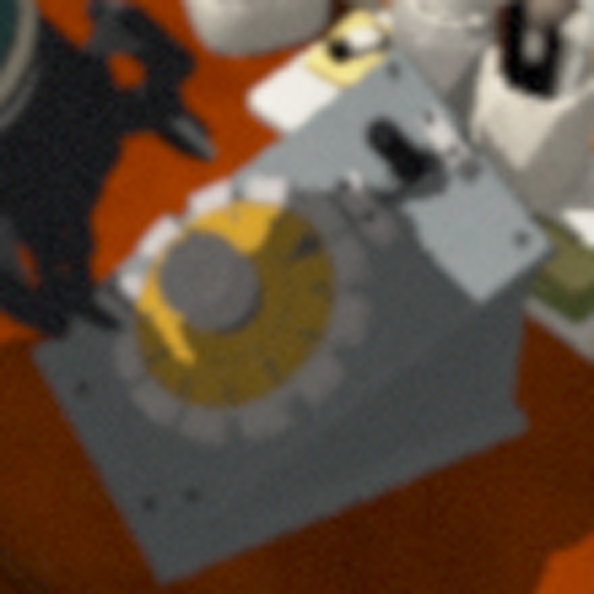

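The triangle is still on the bolt line, at (271,290) in the top crop. Moving on to the bolt.

Request:
move_arm([
  [0.015, 0.0092, 0.0013, 0, -0.1, -9.5, 0.06],
  [0.0132, 0.0115, 0.0012, 0, -0.1, -9.5, 0.06],
  [0.0112, 0.0136, 0.0012, -0.1, -0.1, -9.5, 0.06],
  [0.0088, 0.0152, 0.0012, -0.1, -0.1, -9.5, 0.06],
  [0.0062, 0.0164, 0.0012, -0.1, -0.2, -9.5, 0.06],
])

```text
t: 5.62
position: [0.5103, -0.0331, 0.2495]
tool_rot: [2.626, -0.081, 1.101]
contact_force: [-0.5, -0.4, -0.1]
width: 0.0599
```

Request:
move_arm([
  [0.0034, 0.0172, 0.0012, 0, -0.1, -9.5, 0.06],
  [0, 0, 0, 0, 0, 0, 0.06],
])

```text
t: 5.88
position: [0.5256, -0.0378, 0.2575]
tool_rot: [2.619, -0.0, 1.239]
contact_force: [-0.7, -0.1, -1.1]
width: 0.0602
```

```bash
python3 look.py 5; python3 -c "
from h import *
plan(target(.106,0,.046,90),2,.06)"
```

```text
t 5.88 grasp mm [106.1   0.2  98.9] a 90.1 axis [-0.001  0.001 -1.   ] w 60.2
j [-0.2   0.04 -0.6   0.42 -0.07  0.11] F_t [-1.11 -0.36 -0.65] Mz_t [ 0.001  0.456 -0.001]
[-0.0001, 0.0007, 0.0266, -0.08, -0.03, -0.03, 0.06]
[-0.0001, 0.0007, 0.0266, -0.08, -0.03, -0.03, 0.06]
```

View pics/scene5.png

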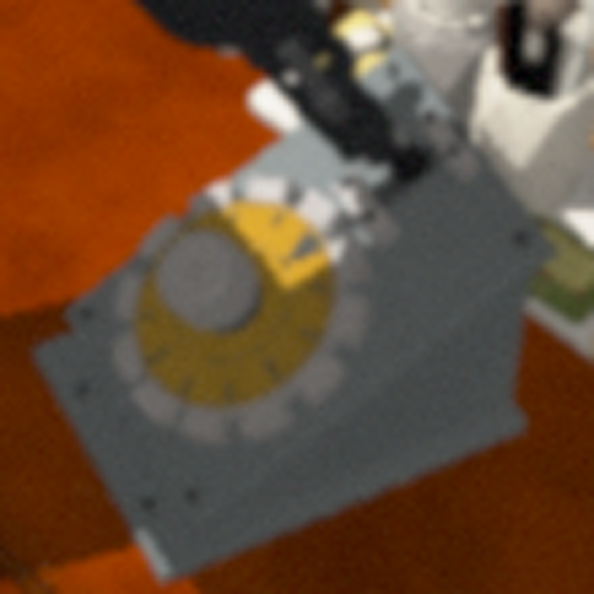

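View pics/top5.png

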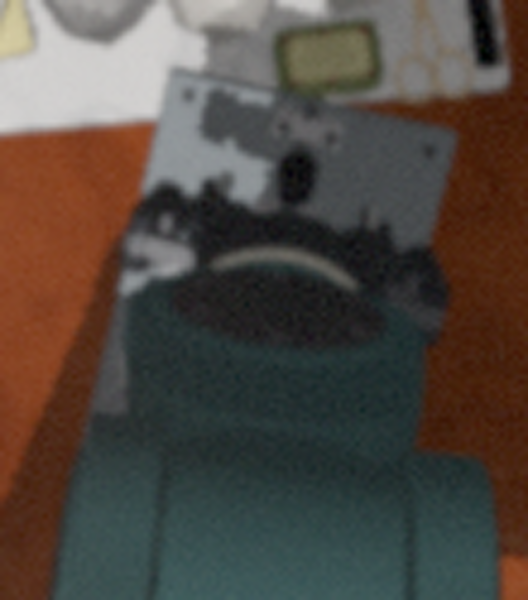

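Request:
move_arm([
  [0, 0.0007, 0.0266, 0, 0, 0, 0.06],
  [0, 0.0007, 0.0266, 0, 0, 0, 0.06],
  [0, 0, 0, 0, 0, 0, 0.03],
  [0, 0, 0, 0, 0, 0, 0.005],
  [0, 0, 0, 0, 0, 0, 0.005],
])

```text
t: 6.6
position: [0.5507, -0.046, 0.2137]
tool_rot: [2.618, -0.001, 1.24]
contact_force: [-0.7, 2.8, 0.1]
width: 0.0152
```

Request:
move_arm([
  [0, 0, 0, 0, 0, 0, 0.005],
  [0, 0, 0, 0, 0, 0, 0.005],
  [0, 0, 0, 0, 0, 0, 0.005],
])

```text
t: 6.98
position: [0.5508, -0.046, 0.2137]
tool_rot: [2.618, -0.001, 1.241]
contact_force: [-3.1, 6.0, 4.7]
width: 0.0154
```

```bash
python3 -c "
from h import *
where()"
```

```text
t 6.97 grasp mm [107.2   0.9  47.7] a 90.2 axis [ 0.     0.003 -1.   ] w 15.4
j [-0.21  0.12 -0.64  0.29 -0.06  0.11] F_t [-1.92  4.63  6.5 ] Mz_t [ 0.863  0.981 -0.05 ]
```

Request:
move_arm([
  [0, -0.0025, 0, 0, 0, 0, 0.005],
  [0, -0.0025, 0, 0, 0, 0, 0.005],
  [0, -0.0025, 0, 0, 0, 0, 0.005],
  [0, 0, 0, 0, 0, 0, 0.005],
])

```text
t: 7.48
position: [0.5451, -0.0442, 0.2102]
tool_rot: [2.617, -0.001, 1.24]
contact_force: [-2.2, 5.0, 7.7]
width: 0.0157
```

```bash
python3 -c "
from h import *
where()"
```

```text
t 7.47 grasp mm [100.4   0.7  47.7] a 90.2 axis [ 0.001  0.002 -1.   ] w 15.7
j [-0.21  0.12 -0.66  0.28 -0.06  0.11] F_t [0.62 4.01 8.54] Mz_t [ 0.912  0.262 -0.003]
```

Request:
move_arm([
  [0, -0.002, 0, 0, 0, 0, 0.005],
  [0, -0.0015, 0, 0, 0, 0, 0.005],
  [0, 0, 0, 0, 0, 0, 0.005],
])

```text
t: 7.85
position: [0.5424, -0.0432, 0.2085]
tool_rot: [2.616, -0.001, 1.24]
contact_force: [-3.0, 4.5, 8.1]
width: 0.0156
```

```bash
python3 -c "
from h import *
where()"
```

```text
t 7.85 grasp mm [97.   0.7 47.7] a 90.2 axis [ 0.001  0.002 -1.   ] w 15.6
j [-0.2   0.11 -0.67  0.27 -0.06  0.11] F_t [0.28 3.29 9.2 ] Mz_t [ 0.904  0.222 -0.02 ]
```

Request:
move_arm([
  [0, -0.001, 0, 0, 0, 0, 0.005],
  [0, 0, 0, 0, 0, 0, 0.005],
])

```text
t: 8.1
position: [0.5419, -0.0431, 0.2083]
tool_rot: [2.616, -0.001, 1.24]
contact_force: [0.5, 3.6, 7.9]
width: 0.0157
```

```bash
python3 -c "
from h import *
where()"
```

```text
t 8.1 grasp mm [96.6  0.7 47.7] a 90.1 axis [ 0.002  0.002 -1.   ] w 15.7
j [-0.2   0.11 -0.67  0.27 -0.06  0.11] F_t [3.32 3.59 7.22] Mz_t [ 0.881 -0.132  0.012]
```

Request:
move_arm([
  [0, -0.001, 0, 0, 0, 0, 0.005],
  [0, -0.001, 0, 0, 0, 0, 0.005],
  [0, 0, 0, 0, 0, 0, 0.005],
])

```text
t: 8.48
position: [0.5416, -0.043, 0.2083]
tool_rot: [2.613, -0.001, 1.24]
contact_force: [9.4, -0.2, 5.2]
width: 0.0156
```

```bash
python3 -c "
from h import *
where()"
```

```text
t 8.47 grasp mm [96.4  0.7 47.9] a 90.1 axis [ 0.005  0.002 -1.   ] w 15.6
j [-0.2   0.11 -0.67  0.26 -0.06  0.11] F_t [10.34  2.92  0.03] Mz_t [ 0.874 -1.52   0.019]
```

Request:
move_arm([
  [0, 0.001, 0, 0, 0, 0, 0.005],
  [0, 0, 0, 0, 0, 0, 0.05],
  [0, 0, 0, 0, 0, 0, 0.06],
  [0, 0, -0.03, 0, 0, 0, 0.06],
  [0, 0, -0.03, 0, 0, 0, 0.075],
])

```text
t: 9.1
position: [0.5111, -0.0331, 0.2584]
tool_rot: [2.62, 0.001, 1.239]
contact_force: [0.7, -0.8, 0.0]
width: 0.0746
```

```bash
python3 look.py 6; python3 -c "
from h import *
plan(target(0,0,.11,160),8,.08)"
```

```text
t 9.1 grasp mm [ 93.3  -0.  107.3] a 90.2 axis [-0.002  0.001 -1.   ] w 74.6
j [-0.2   0.01 -0.62  0.42 -0.07  0.12] F_t [ 0.77 -0.5  -0.42] Mz_t [ 0.038  0.422 -0.029]
[0.0, -0.0119, -0.0001, 0.02, 0.0, -8.73, 0.08]
[0.0018, -0.0117, -0.0001, 0.02, 0.0, -8.73, 0.08]
[0.0036, -0.0113, -0.0001, 0.02, 0.0, -8.73, 0.08]
[0.0052, -0.0106, -0.0001, 0.02, 0.0, -8.73, 0.08]
[0.0068, -0.0097, -0.0001, 0.02, 0.0, -8.73, 0.08]
[0.0082, -0.0086, -0.0001, 0.02, 0.0, -8.73, 0.08]
[0.0094, -0.0072, -0.0001, 0.02, 0.0, -8.73, 0.08]
[0.0104, -0.0057, -0.0001, 0.02, 0.0, -8.73, 0.08]
```

View pics/scene6.png

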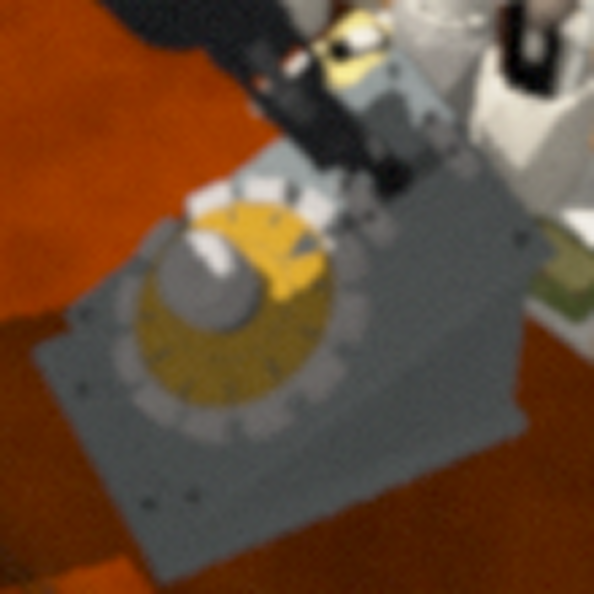

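Request:
move_arm([
  [0, -0.012, 0, 0, 0, -8.7, 0.08],
  [0.0018, -0.0117, 0, 0, 0, -8.7, 0.08],
  [0.0036, -0.0113, 0, 0, 0, -8.7, 0.08],
  [0.0052, -0.0106, 0, 0, 0, -8.7, 0.08],
  [0.0068, -0.0097, 0, 0, 0, -8.7, 0.08],
])

```text
t: 9.82
position: [0.4628, -0.0163, 0.2278]
tool_rot: [2.749, 0.353, 1.933]
contact_force: [0.5, -1.0, -0.4]
width: 0.08
```

Request:
move_arm([
  [0.0082, -0.0086, 0, 0, 0, -8.7, 0.08],
  [0.0094, -0.0072, 0, 0, 0, -8.7, 0.08],
  [0.0104, -0.0057, 0, 0, 0, -8.7, 0.08],
  [0, 0, 0, 0, 0, 0, 0.08],
])

```text
t: 10.32
position: [0.4335, -0.006, 0.2101]
tool_rot: [2.944, 0.486, 2.405]
contact_force: [-0.5, 0.6, -0.5]
width: 0.0797
```

```bash
python3 look.py 7; python3 -c "
from h import *
plan(target(0,0,.046,160),2,.08)"
```

```text
t 10.32 grasp mm [-2.000e+00  1.000e-01  1.065e+02] a 159.7 axis [-0.002  0.001 -1.   ] w 79.7
j [-0.16 -0.07 -0.85  0.28 -0.09 -1.07] F_t [-0.82  0.4  -0.09] Mz_t [-0.001  0.421  0.019]
[-0.0003, -0.0, 0.0304, 0.03, -0.03, -0.22, 0.08]
[-0.0003, -0.0, 0.0304, 0.03, -0.03, -0.22, 0.08]
```

View pics/scene7.png

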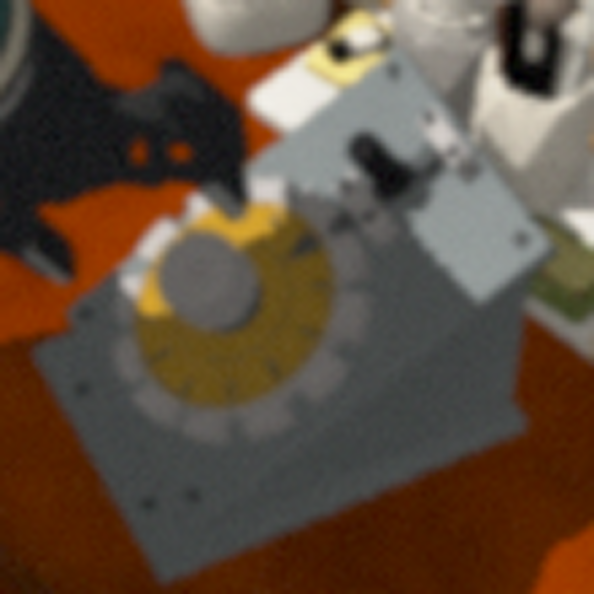

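View pics/top7.png

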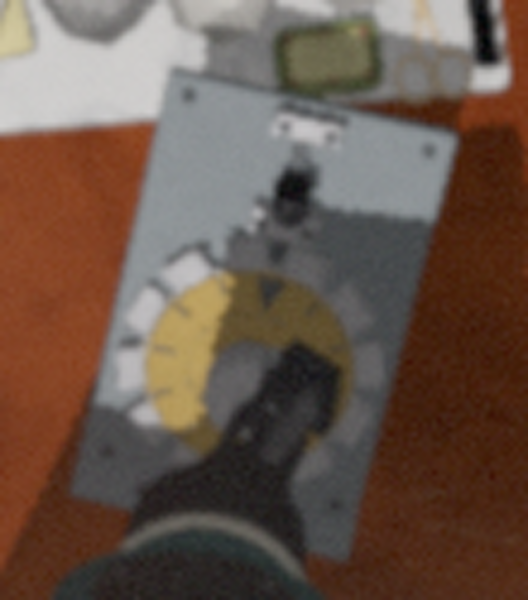

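The bolt nose, at (277,252), now fills the notch beside the triangle at (269,290). The grip has moved down the slope. Going onto the nut.

Request:
move_arm([
  [-0.0003, 0, 0.0304, 0, 0, -0.2, 0.08],
  [-0.0003, 0, 0.0304, 0, 0, -0.2, 0.08],
  [0, 0, 0, 0, 0, 0, 0.05],
  [0, 0, 0, 0, 0, 0, 0.02],
  [0, 0, 0, 0, 0, 0, 0.02],
])

```text
t: 11.05
position: [0.463, -0.016, 0.1594]
tool_rot: [2.946, 0.489, 2.412]
contact_force: [-3.5, 2.1, 1.6]
width: 0.039
```

Request:
move_arm([
  [0, 0, 0, 0, 0, 0, 0.02],
  [0, 0, 0, 0, 0, 0, 0.02],
  [0, 0, 0, 0, 0, 0, 0.02],
])

```text
t: 11.42
position: [0.4631, -0.0161, 0.1593]
tool_rot: [2.946, 0.489, 2.413]
contact_force: [-7.2, 3.0, 7.4]
width: 0.0389
```

```bash
python3 -c "
from h import *
where()"
```

```text
t 11.43 grasp mm [-0.2  0.3 47. ] a 160.1 axis [-0.     0.002 -1.   ] w 38.9
j [-0.17  0.06 -0.91  0.09 -0.08 -1.09] F_t [-3.02  0.52 10.28] Mz_t [0.206 1.087 0.002]
```

Request:
move_arm([
  [0, 0, 0.0002, 0, 0, 10, 0.02],
  [0, 0, 0.0002, 0, 0, 10, 0.02],
  [0, 0, 0.0002, 0, 0, 10, 0.02],
  [0, 0, 0.0001, 0, 0, 10, 0.02],
])

```text
t: 11.92
position: [0.4636, -0.0166, 0.159]
tool_rot: [2.676, 0.251, 1.697]
contact_force: [-6.3, -1.7, 7.0]
width: 0.0393
```

```bash
python3 -c "
from h import *
where()"
```

```text
t 11.93 grasp mm [ 0.3 -0.1 46.3] a 119.8 axis [ 0.001  0.001 -1.   ] w 39.3
j [-0.18  0.06 -0.91  0.08 -0.08 -0.38] F_t [-1.2  -3.63  8.78] Mz_t [-0.853  0.713  0.076]
```

Request:
move_arm([
  [0, 0, 0.0002, 0, 0, 10, 0.02],
  [0, 0, 0.0002, 0, 0, 10, 0.02],
  [0, 0, 0.0002, 0, 0, 10, 0.02],
  [0, 0, 0, 0, 0, 0, 0.02],
])

```text
t: 12.42
position: [0.4638, -0.0172, 0.1585]
tool_rot: [2.617, 0.0, 1.236]
contact_force: [-9.2, -3.9, 11.1]
width: 0.0391
```

```bash
python3 -c "
from h import *
where()"
```

```text
t 12.43 grasp mm [ 0.3 -0.6 45.7] a 90.0 axis [ 0.001 -0.001 -1.   ] w 39.1
j [-0.18  0.06 -0.91  0.08 -0.08  0.14] F_t [-0.88 -6.71 13.3 ] Mz_t [-1.64   0.773 -0.007]
```

Request:
move_arm([
  [0, 0, 0.0001, 0, 0, 6, 0.02],
  [0, 0, 0, 0, 0, 0, 0.02],
])

```text
t: 12.68
position: [0.4638, -0.0173, 0.1584]
tool_rot: [2.619, -0.051, 1.146]
contact_force: [-10.3, -6.0, 10.2]
width: 0.0392
```

```bash
python3 -c "
from h import *
where()"
```

```text
t 12.68 grasp mm [ 0.2 -0.7 45.6] a 84.0 axis [ 0.001 -0.001 -1.   ] w 39.2
j [-0.18  0.06 -0.91  0.08 -0.08  0.24] F_t [-1.64 -9.   12.73] Mz_t [-1.826  0.865  0.038]
```

Request:
move_arm([
  [0, 0, 0.0001, 0, 0, 6, 0.02],
  [0, 0, 0, 0, 0, 0, 0.02],
])

```text
t: 12.92
position: [0.4637, -0.0174, 0.1583]
tool_rot: [2.626, -0.103, 1.054]
contact_force: [-9.9, -5.9, 10.4]
width: 0.0389
```

```bash
python3 -c "
from h import *
where()"
```

```text
t 12.93 grasp mm [ 0.2 -0.9 45.5] a 78.0 axis [ 0.001 -0.002 -1.   ] w 38.9
j [-0.18  0.06 -0.91  0.08 -0.08  0.35] F_t [-1.28 -8.8  12.7 ] Mz_t [-1.981  0.86   0.01 ]
```

```bash
cat > m.py <<'E'
from h import *
from bench import sense
s=sense();t=TT[:3,:3];R=Ro.from_euler("xyz",s["tool_rot"]).as_matrix();Rt=t.T@R
print("a",np.degrees(np.arctan2(Rt[1,0],Rt[0,0])).round(2),"M",(t.T@s["wrist_torque"]).round(3),"F",(t.T@s["contact_force"]).round(1),"e6",s["effort"][5].round(3),"w",round(s["width"],4))
E
python3 m.py
```

```text
a 78.02 M [-1.981  0.86   0.01 ] F [-1.3 -8.8 12.7] e6 0.878 w 0.0389
```

Request:
move_arm([
  [-0.0008, 0.0001, 0.0001, 0, 0, 4, 0.02],
])

```text
t: 13.05
position: [0.4636, -0.0178, 0.1582]
tool_rot: [2.634, -0.138, 0.994]
contact_force: [-8.9, -0.2, 9.7]
width: 0.0392
```

```bash
python3 m.py
```

```text
a 74.05 M [-0.604  0.861  0.12 ] F [-2.4 -3.1 12.5] e6 -1.606 w 0.0392
```

Request:
move_arm([
  [0, 0, 0.0001, 0, 0, 4, 0.02],
])

```text
t: 13.18
position: [0.4636, -0.0177, 0.1581]
tool_rot: [2.644, -0.172, 0.932]
contact_force: [-10.9, -2.1, 12.8]
width: 0.0389
```

```bash
python3 m.py
```

```text
a 70.04 M [-1.19   1.024  1.21 ] F [-1.9 -5.6 15.9] e6 -0.016 w 0.0389
```

Request:
move_arm([
  [0, 0, 0.0001, 0, 0, 4, 0.02],
])

```text
t: 13.3
position: [0.4641, -0.018, 0.1583]
tool_rot: [2.654, -0.205, 0.87]
contact_force: [-7.7, -7.3, 12.3]
width: 0.039
```

```bash
python3 m.py
```

```text
a 66.05 M [-1.979  0.037  1.117] F [ 2.  -9.4 13.1] e6 -0.057 w 0.039
```

Request:
move_arm([
  [0, 0, 0, 0, 0, 0, 0.02],
])

```text
t: 13.42
position: [0.4642, -0.0181, 0.1584]
tool_rot: [2.654, -0.204, 0.87]
contact_force: [-9.1, -5.7, 11.5]
width: 0.0389
```

```bash
python3 m.py; python3 look.py 8
```

```text
a 66.11 M [-1.708  0.31   0.88 ] F [-0.1 -8.3 13.4] e6 1.5 w 0.0389
t 13.43 grasp mm [ 0.9 -1.4 45.3] a 66.1 axis [ 0.002 -0.001 -1.   ] w 38.9
j [-0.18  0.06 -0.91  0.08 -0.08  0.55] F_t [-0.07 -8.33 13.36] Mz_t [-1.708  0.31   0.88 ]
```

View pics/scene8.png

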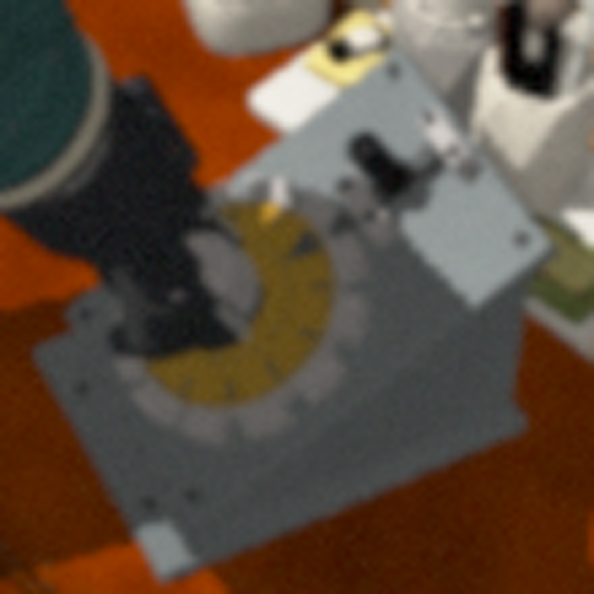

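View pics/top8.png

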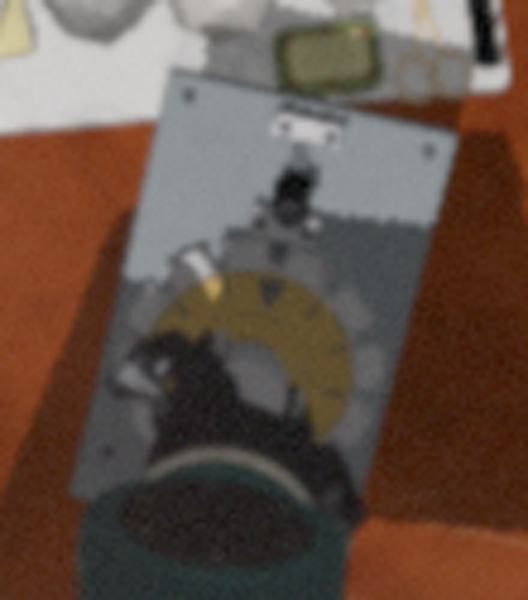

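Torque about the nut axis rose from about 0.1 to 1.1 N m within 8°, and 0.9 N m remains at rest. That means the nut is seated and snug, so I stop here and release.

Request:
move_arm([
  [0, 0, 0, 0, 0, 0, 0.05],
  [0, 0, 0, 0, 0, 0, 0.08],
  [0, 0, 0, 0, 0, 0, 0.08],
])

```text
t: 13.9
position: [0.464, -0.0173, 0.1572]
tool_rot: [2.657, -0.205, 0.872]
contact_force: [0.5, -0.3, 0.6]
width: 0.0801
```

```bash
python3 look.py 9
```

```text
t 13.9 grasp mm [-0.2 -0.5 44.4] a 66.2 axis [-0.     0.002 -1.   ] w 80.1
j [-0.18  0.06 -0.91  0.08 -0.08  0.55] F_t [ 0.77 -0.1   0.26] Mz_t [-0.022  0.421  0.031]
```

View pics/scene9.png

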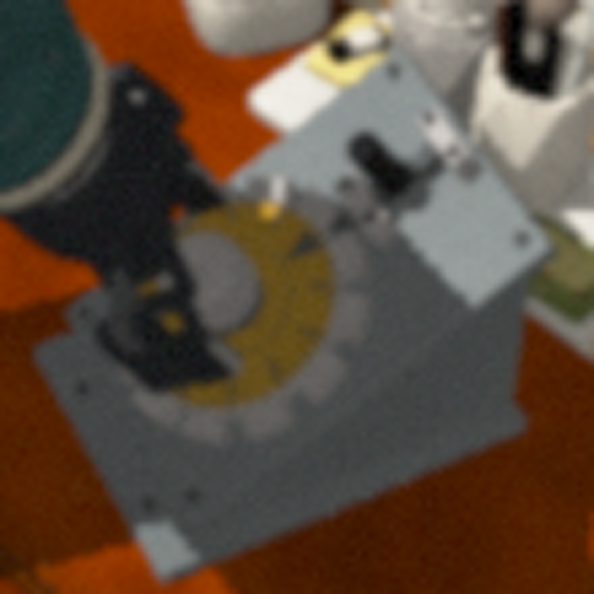

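Regripping lightly for a small check that the nut is really on its seat.

Request:
move_arm([
  [0, 0, 0, 0, 0, 0, 0.04],
  [0, 0, 0, 0, 0, 0, 0.02],
  [0, 0, 0, 0, 0, 0, 0.02],
  [0, 0, 0, 0, 0, 0, 0.02],
  [0, 0, 0, 0, 0, 0, 0.02],
], newtons=20)

```text
t: 14.62
position: [0.4638, -0.0175, 0.157]
tool_rot: [2.657, -0.204, 0.872]
contact_force: [-4.1, -1.8, 3.6]
width: 0.0387
```

```bash
python3 m.py
```

```text
a 66.16 M [-0.467  0.627  0.002] F [-1.1 -3.   4.8] e6 0.003 w 0.0387
```

Request:
move_arm([
  [0, 0, 0, 0, 0, 1.5, 0.02],
  [0, 0, 0, 0, 0, 0, 0.02],
])

```text
t: 14.88
position: [0.4639, -0.0174, 0.157]
tool_rot: [2.662, -0.217, 0.847]
contact_force: [-5.4, -2.1, 4.3]
width: 0.0393
```

```bash
python3 m.py
```

```text
a 64.61 M [-0.613  0.615  0.464] F [-1.6 -3.7  6. ] e6 0.671 w 0.0393
```

Only 1.5° of turn gave 0.46 N m, against about 0.09 N m of free running friction, so it is seated. Releasing and backing off.

Request:
move_arm([
  [0, 0, 0, 0, 0, 0, 0.05],
  [0, 0, 0, 0, 0, 0, 0.08],
  [0, 0, -0.04, 0, 0, 0, 0.08],
  [0, 0, -0.05, 0, 0, 0, 0.08],
  [0, 0, -0.03, 0, 0, 0, 0.08],
])

```text
t: 15.5
position: [0.4067, 0.0024, 0.2629]
tool_rot: [2.66, -0.218, 0.848]
contact_force: [-0.7, -0.0, 0.6]
width: 0.08
```

Request:
move_arm([
  [0, 0, 0, 0, 0, 0, 0.08],
  [0, 0, 0, 0, 0, 0, 0.08],
  [0, 0, 0, 0, 0, 0, 0.08],
])

```text
t: 15.88
position: [0.4073, 0.002, 0.2598]
tool_rot: [2.664, -0.216, 0.847]
contact_force: [0.1, 0.1, -1.0]
width: 0.0798
```

```bash
python3 look.py 10
```

```text
t 15.88 grasp mm [ -0.9  -0.9 163.3] a 64.7 axis [-0.003  0.001 -1.   ] w 79.8
j [-0.15 -0.18 -0.78  0.46 -0.09  0.6 ] F_t [-0.46  0.15 -0.92] Mz_t [-0.007  0.446  0.008]
```

View pics/scene10.png

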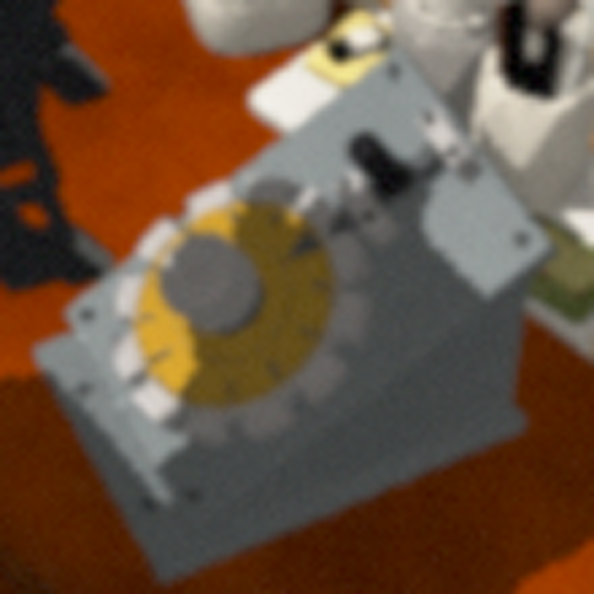

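View pics/top10.png

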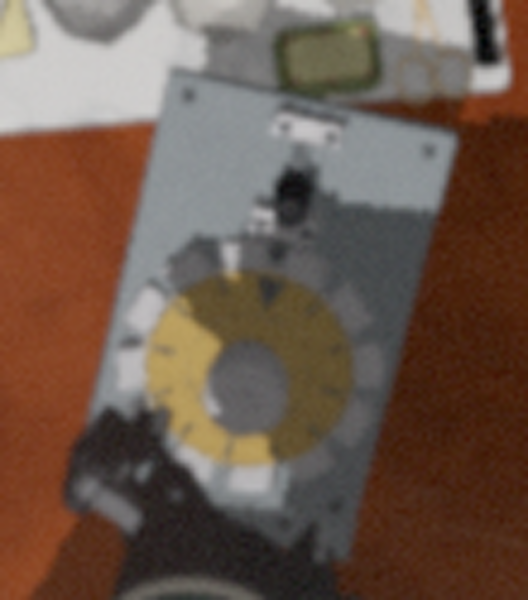

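The bolt, with its grip at (294,195) in the top crop, stands home in the notch by the triangle at (269,290). The arm is clear and still, so I'm handing in.

```bash
python3 -c "
from bench import bot
print(bot.finish_job())"
```

```text
the job is handed in; nothing more can be done
None
```

The dial is set with the bolt home in the twelve notch and the clamp nut seated. I handed the job in at about 16 s of the 58 s allowed, and no verdict was reported.

- **Plate:** I turned it about 58° clockwise by the nut. The twelve notch then lay within about 1° of the bolt's line.
- **Bolt:** I pushed it in about 10.6 mm until it hit its stop, with force rising to 10 N. The last pictures show it still home beside the triangle.
- **Clamp nut:** I turned it clockwise about 94°, until torque jumped from about 0.1 to 1.1–1.2 N m within 8°. I then let go. A light regrip and 1.5° nudge gave 0.46 N m, so it is seated.
- **Clearance:** At hand-in the arm was well clear, with about zero contact force. It did not work near the box, jar or weight, but I did not measure whether they moved.

One reading disagreed with the description. The nut's resistance rose more steeply than the stated 2.5 N m per rad. From the angle turned after the last low-torque reading, I put the nut at most about 0.25 rad past its seat, plus up to 0.03 rad for the nudge. That is below the 0.45 rad limit, but I could not read the nut's angle directly.

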